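# Charge a grinding jar through a spring-return slide gate

### The arm

A 7-joint arm with a two-finger parallel gripper is mounted at the origin on a cart in front of the work surface, level with it; the furniture and walls round the work are solid. World frame = base frame: x ahead of the robot, y to its left, z up, the work surface at z = 0. Lengths are in mm, angles in rad, forces in N, time in s.
With the tool pointing down it reaches from about 400 to 875 mm from the base axis. Payload 4.4 kg.
Tool frame: the origin (TCP) lies midway between the tips of the shut fingers; the grasp point (between the pads) lies ctrl.grip_depth behind it (ctrl.grip_depth is the distance from the TCP to the grasp point, in mm); z points along the fingers, y is the line along which they close (so a half turn about z gives the same grasp; the last joint's range is limited). The gripper opens to 85 mm and grips with 20 to 120 N. Pads are 22 mm wide; open, the fingers measure 114 mm over their backs; the gripper's body (76 mm by 85 mm) begins 54 mm behind the grasp point. The pads swing forward as they close: fully open they stand 13 mm farther back than shut.
Start: joints at [-1.404, 0.628, 0.038, 1.517, -0.027, 0.996, -0.02], TCP at [149.931, 632.486, 231.313] pointing down, gripper open.
Joint ranges: [-3.06, 3.06], [-0.37, 2.12], [-1.25, 1.32], [0.18, 2.47], [-1.1, 4.24], [0.23, 1.98], [-2.94, 2.94]. Speed limits (rad/s): [2.57, 2.57, 3.14, 3.14, 3.14, 3.14, 3.14].

### API

Orientations are given as [roll, pitch, yaw] about the fixed x, y, z axes, in that order (R = Rz(yaw) Ry(pitch) Rx(roll)).
In Python, from cell import ctrl gives the robot as it stands.
- The arm moves only by the tool carry_out, never from a script. Its argument "deltas" is one flat list of numbers, 7 for each row, row after row: the turn, a rotation vector about the tool's x, y, z in degrees, then the shift along the tool's x, y, z in m, then the closure, from -1 (fully open) to 1 (shut). In form: [wx, wy, wz, dx, dy, dz, claw, wx, wy, wz, dx, dy, dz, claw, ...]. A call has 1 to 12 rows; each row shifts and turns the commanded pose from where the row before left it, along the tool's axes as they then stand; what a row does not reach is not made up. A row lasts 1/8 s, in which the tool goes at most 62.5 mm and 10.7 degrees, less where a joint would pass 70% of its speed; a pose out of reach is approached as far as the arm can. A call with a gripper value outside its range is refused whole. The fingers move at their own pace and stop on an object; the grip force is fixed at half the most. Time passes only in rows, so rows that do not move let the fingers close. It gives the time, the measured TCP pose, the force, the opening and the grip force at its end, in the units of the state.
- ctrl.read_state(): the state, without advancing time (a new reading comes with each control period).
- ctrl.get_image(name): name is "scene" or "side" or "wrist"; returns the picture (480x640x3 uint8, red, green, blue); there is no depth.
- ctrl.calibration(name): a dict with "mtx" (3x3 intrinsics, pixels), "R" (3x3) and "t" (3): a world point X has camera coordinates R X + t. Camera axes: x right, y down, z forward; pixel columns grow to the right and rows downward; lengths in mm; the calibration is good to about 2 mm. A picture is of the moment at which its call begins: read the wrist's pose just before it. calibration takes no time and is no camera call; for the wrist camera it gives the pose at the moment of the call.
- ctrl.finish_job(): hands the job in; it is judged then, once.
The state is a dict: "clock": time; "qpos": joint angles; "qd": joint speeds; "tau": joint torques, N m; "eef_pos": TCP position; "tool_rot": TCP orientation; "force": force on the tool from outside, world axes, zero at the start; "torque": the same for the moment, N m; "width": finger opening in mm; "gripper_force": force on a finger pad.
Only numpy, scipy, OpenCV 4.12 (cv2) and the standard library are available. Lean on these libraries where they do the work, as an engineer would, in place of code of your own. Each camera call takes 0.05 s, during which the arm holds its last target. There are 200 camera calls.

### The job

Charge the grinding jar: with the slide of the loading stand shut, pick up the charging pan and tip all six steel balls into the hopper, then stand the empty pan back on the worktop. After that pull the slide out by its tab until its pointer is at the line on the index strip, so that the balls drop into the jar, and finish still holding the slide there, because its springs shut it as soon as you let go. Leave the beaker and the petri dishes standing where they are.

Things in the scene. Friction and masses are not known exactly. Their poses are not given: they have to be found in the camera images.
- stand: The loading stand, fixed to the worktop: grey 150 x 140 mm base, four posts, aluminium deck (134 x 128 mm, top at z = 98 mm) and on it a round steel hopper. Origin on the worktop under the common axis of hopper, throat and outlet; z up; its front is -x, where the slide's tab sticks out. The jar stands inside it, under the outlet
- hopper_mouth (a point): centre of the hopper's rim plane, 160 mm above the worktop, axes as the stand's. The hopper is a round funnel, 112 mm wide inside at the rim (122 outside); it narrows to a 48 mm throat, closed at 90 mm above the worktop by the slide's plate. Behind it a long wall shelf juts out to world x = 0.71, its underside 315 mm above the worktop
- gate (a joint): the slide under the hopper, m: 0 is shut, it grows as the slide is pulled out along the stand's -x, end stop at 0.078. At 0.054 its 50 mm port lies under the throat and the pointer is at the line; farther out the throat closes again. Springs pull it shut with 4 N at 0, 9 N at the line: let go, it snaps shut. Little friction
- tab (a point): centre of the grip on the slide's upright pull tab, moves with the slide: black plastic 12 mm thick (stand's x), 42 mm wide (y), 36 mm high, centre 152 mm above the worktop; below it 8 mm steel down to the slide's plate (top at 90 mm). When shut it is 118 mm in front of the hopper's axis, 50 mm clear of its rim and of the deck
- pointer (a point): tip of the pointer, a small dark tooth at the right (-y) end of the slide's 118 mm wide crosshead, in line with the tab, moves with the slide: 66 mm right of the stand's middle, 90 mm above the worktop
- open_line (a point): inner end of the dark line engraved across the aluminium index strip, which runs along the right of the slide and is fixed to the stand: 172 mm in front of the hopper's axis, 66 mm right of it, 90 mm above the worktop. The pointer is at the line when it is as far in front (54 mm from shut)
- jar: the grinding jar, a thick steel cup 88 mm wide and 58 mm high, inside 74 mm wide, floor 8 mm thick; it stands in a low seat ring on the stand's base right under the outlet and stays there. Origin at the centre of its underside
- pan: the charging pan, loose, sheet steel, 0.24 to 0.39 kg: floor 80 x 70 mm, back wall (x = -55 mm) and side walls 30 mm high, 3 mm thick; in front (+x) a 15 degree ramp, 58 mm long, up to an open lip as wide as the pan, x = +81 mm. A bridge handle crosses it from side to side. Origin on its underside, z up. The balls roll out over the lip when it is tipped nose down by 35 degrees or more
- pan_grip (a point): centre of the black grip bar of the pan's handle: 12 mm thick (pan's x), 76 mm long (y), 24 mm high (48 to 72 mm over the pan's underside), at pan x = -15 mm. The balls below it reach up to 21 mm
- pan_lip (a point): middle of the pouring lip's upper edge, at x = +81 mm, z = 18 mm in the pan's frame
- beaker: an empty beaker, 61 mm wide and 70 mm high, a bystander at the right; origin at the centre of its underside
- petri_stack: a stack of petri dishes, 62 mm wide and 65 mm high, a bystander at the left; origin at the centre of its underside
- ball_1_center (a point): centre of one of the six steel grinding balls, 18 mm across, 24 g, polished (slippery), all in the pan at the start
- ball_2_center (a point): centre of one of the six steel grinding balls, 18 mm across, 24 g, polished (slippery), all in the pan at the start
- ball_3_center (a point): centre of one of the six steel grinding balls, 18 mm across, 24 g, polished (slippery), all in the pan at the start
- ball_4_center (a point): centre of one of the six steel grinding balls, 18 mm across, 24 g, polished (slippery), all in the pan at the start
- ball_5_center (a point): centre of one of the six steel grinding balls, 18 mm across, 24 g, polished (slippery), all in the pan at the start
- ball_6_center (a point): centre of one of the six steel grinding balls, 18 mm across, 24 g, polished (slippery), all in the pan at the start

How it is judged (in metres and radians):
On the way, in this order (a step that is already met when the one before it is completed fails the run):
1. all six balls lie in the hopper, the slide is shut (value of joint gate below 0.006 m and horizontal distance between each of ball_1_center, ball_2_center, ball_3_center, ball_4_center, ball_5_center, ball_6_center and hopper_mouth below 0.058 m and z of ball_1_center in the frame of stand between 0.092 and 0.162 m and z of ball_2_center in the frame of stand between 0.092 and 0.162 m and z of ball_3_center in the frame of stand between 0.092 and 0.162 m and z of ball_4_center in the frame of stand between 0.092 and 0.162 m and z of ball_5_center in the frame of stand between 0.092 and 0.162 m and z of ball_6_center in the frame of stand between 0.092 and 0.162 m), for 0.2 s.
2. the empty pan stands upright on the worktop, let go, with the balls still in the hopper and the slide shut (all of step 1 and height (world z) of pan below 0.008 m and angle between pan's own z axis and vertical below 0.12 rad and contact force between pan and the arm below 0.2 N and contact force between pan and the fingers below 0.2 N and contact force between pan and gate below 0.2 N), for 0.2 s.
At the end, for the whole second after the job is handed in: The fingers hold the slide (over 3 N on it) with its pointer within 5 mm of the line; all six balls are in the jar, which still stands in its seat under the outlet (within 15 mm); the pan stands upright on the worktop, touched by neither the robot nor the slide (value of joint gate between 0.049 and 0.059 m and contact force between the fingers and gate above 3 N and horizontal distance between jar and stand below 0.015 m and height (world z) of pan below 0.008 m and angle between pan's own z axis and vertical below 0.12 rad and contact force between pan and the arm below 0.2 N and contact force between pan and the fingers below 0.2 N and contact force between pan and gate below 0.2 N and horizontal distance between each of ball_1_center, ball_2_center, ball_3_center, ball_4_center, ball_5_center, ball_6_center and jar below 0.038 m and z of ball_1_center in the frame of jar between 0.004 and 0.056 m and z of ball_2_center in the frame of jar between 0.004 and 0.056 m and z of ball_3_center in the frame of jar between 0.004 and 0.056 m and z of ball_4_center in the frame of jar between 0.004 and 0.056 m and z of ball_5_center in the frame of jar between 0.004 and 0.056 m and z of ball_6_center in the frame of jar between 0.004 and 0.056 m); the arm keeps its last pose, push and grip.
It fails at once if the beaker or the petri dishes are pushed more than 30 mm or knocked over (distance of any of beaker, petri_stack from where it was at the start of the episode above 0.03 m or angle between any of beaker, petri_stack's own z axis and vertical above 0.4 rad).
It also fails if it takes over 67 s, if anything falls off the work surface, if the arm or the gripper's body presses on something with over 40 N, if the wrist force passes 120 N, or if a joint passes its speed limit or range.

## Working session

There is one attempt and no reset: what is moved stays moved. The work goes in short steps, Python scripts to look and compute and a tool call to move; the robot and the scene stay as the last step left them, time stands still between calls to the robot, and variables do not carry over. Pictures are saved under pics/ and viewed, at most 10 in all, crops included, and the job is handed in when it is done.

Besides the shell and the picture viewer there is one more tool, called after "Emit:" by a JSON object that holds its "method" and its "body", one argument or row to a line. carry_out: Moves the arm, as the interface text tells. Its arguments: {"type":"object","properties":{"deltas":{"type":"array"}},"required":["deltas"]}

```bash
mkdir -p pics; ls
cat > h.py <<'E'
import numpy as np, cv2
from cell import ctrl
def snap(n,f):
    c=ctrl.calibration(n); im=ctrl.get_image(n); cv2.imwrite('pics/'+f,cv2.cvtColor(im,cv2.COLOR_RGB2BGR)); np.savez('pics/'+f+'.npz',**{k:np.array(c[k]) for k in('mtx','R','t')}); return im,c
def cal(f): return dict(np.load('pics/'+f+'.npz'))
def ray(c,u,v):
    R=np.array(c['R']);t=np.array(c['t']).ravel()
    d=R.T@np.linalg.solve(np.array(c['mtx']),[u,v,1.]); return -R.T@t,d
def onz(c,u,v,z):
    o,d=ray(c,u,v); return o+d*(z-o[2])/d[2]
def tri(*l):
    A=0;b=0
    for c,u,v in l:
        o,d=ray(c,u,v);d=d/np.linalg.norm(d);P=np.eye(3)-np.outer(d,d);A=A+P;b=b+P@o
    return np.linalg.solve(A,b)
def proj(c,X):
    p=np.array(c['mtx'])@(np.array(c['R'])@np.array(X,float)+np.array(c['t']).ravel()); return p[:2]/p[2]
E
python3 - <<'E'
from h import *
a,_=snap('scene','s0.png');b,_=snap('side','d0.png')
s=ctrl.read_state();print(s,ctrl.grip_depth)
for n in('scene','side'):
    c=cal({'scene':'s0.png','side':'d0.png'}[n]);print(n,ray(c,320,240))
E
```

```text
pics
{'clock': 0.1, 'qpos': array([-1.40381111,  0.62926735,  0.0384251 ,  1.51822997, -0.02701695,
        0.99629903, -0.02001874]), 'qd': array([ 0.0017174 , -0.00250965, -0.00029827, -0.00200124,  0.00196323,
       -0.00041177, -0.00031496]), 'tau': array([ 2.91963865e-03, -5.64526856e+01,  1.23042874e+00, -1.93972886e+01,
        1.12830213e-02,  5.47396994e-03, -8.74865577e-06]), 'eef_pos': array([149.77610377, 631.95294606, 230.48395223]), 'tool_rot': array([-3.13990590e+00, -8.87897885e-06,  2.90879623e+00]), 'force': array([-0.56258874,  1.07873403,  0.0915243 ]), 'torque': array([-0.01527492,  0.01250598,  0.02670714]), 'gripper_force': 0.0, 'width': 85.51921423477124} 18.700000000000003
scene (array([ -71.44377952, -738.2947881 ,  662.77426264]), array([ 0.47936459,  0.71403955, -0.51037516]))
side (array([ 375.29385227, 1242.5854076 ,  845.67413686]), array([ 0.04193406, -0.85549657, -0.51684112]))
```

View pics/s0.png

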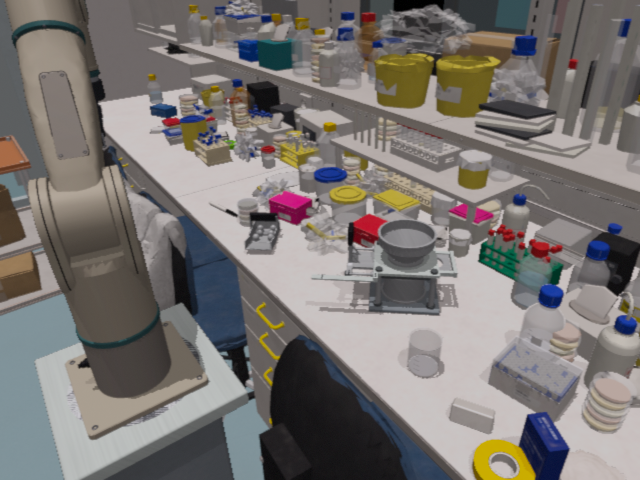

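View pics/d0.png

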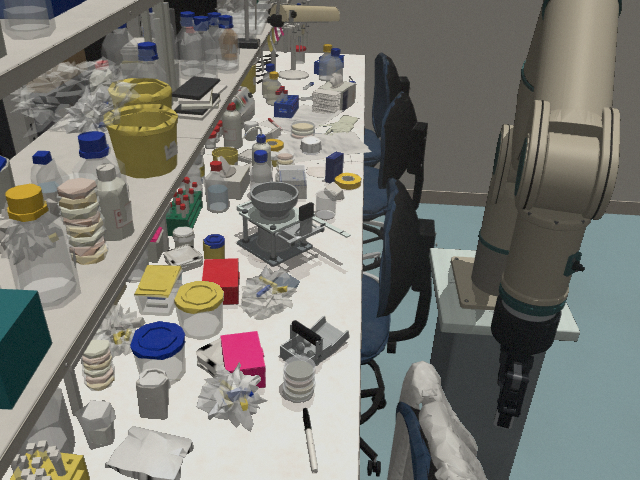

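The scene view shows the pan at about (263,230), the petri stack at (247,210), the hopper at (406,238), the tab at (352,235) and the beaker at (424,355). In the side view the pan is at (315,340), the petri stack at (298,380), the hopper at (274,197) and the tab at (306,211). Next I'll enlarge the pan and stand.

Run:
```python
import cv2,numpy as np
s=cv2.imread('pics/s0.png');d=cv2.imread('pics/d0.png')
def cr(im,u,v,w,h): return cv2.resize(im[v:v+h,u:u+w],(400,300),interpolation=cv2.INTER_CUBIC)
m=np.vstack([np.hstack([cr(s,230,195,80,60),cr(d,270,305,100,75)]),np.hstack([cr(s,305,205,160,120),cr(d,220,170,140,105)])])
cv2.imwrite('pics/m0.png',m)
```

```text
(no output)
```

View pics/m0.png

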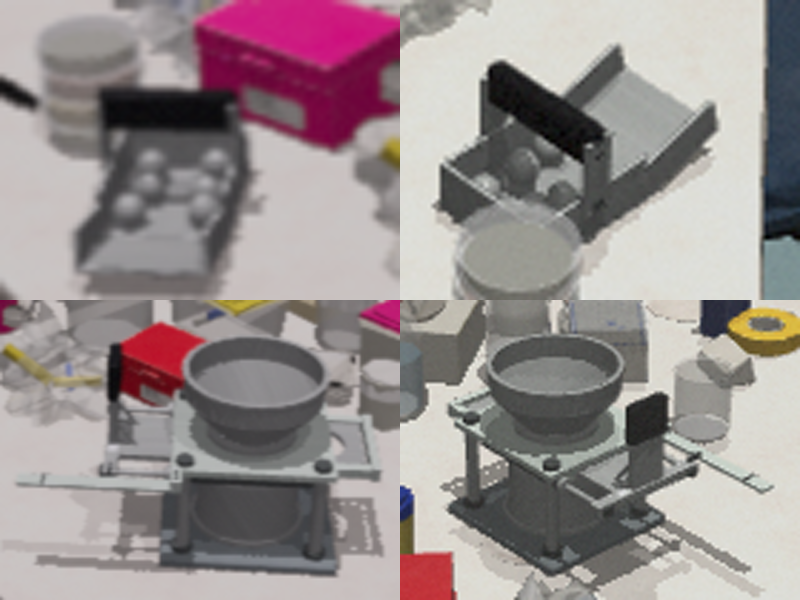

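The crops show the pan's lip facing the scene camera and the edge of the bench. The balls lie under the handle. The stand's tab is at the front, toward -x.

Run:
```python
from h import *
S=cal('s0.png');D=cal('d0.png')
s=lambda u,v:(S,230+u/5-.5,195+v/5-.5)
d=lambda u,v:(D,270+(u-400)/4-.5,305+v/4-.5)
s2=lambda u,v:(S,305+u/2.5-.5,205+(v-300)/2.5-.5)
d2=lambda u,v:(D,220+(u-400)/2.857-.5,170+(v-300)/2.857-.5)
np.set_printoptions(precision=1,suppress=True)
print('grip',tri(s(170,108),d(547,112)))
for n,a,b in(('end -x',s(103,108),d(601,150)),('end +x',s(237,106),d(491,85))):print(n,tri(a,b),onz(*a,60),onz(*b,60))
print('tab',tri(s2(115,373),d2(647,418)))
print('hop',tri(s2(255.5,371),d2(555.5,366)),onz(*s2(255.5,371),160),onz(*d2(555.5,366),160))
print('lip corners',onz(*s(78,268),18),onz(*s(210,272),18),onz(*d(708,130),18))
print('backtop',onz(*d(443,165),30))
print('strip line',onz(*s2(45,482),90),'strip end',onz(*s2(15,482),90))
print('base front/right corners',onz(*s2(162,563),0),onz(*s2(336,573),0), onz(*d2(546,573),0),onz(*d2(664,518),0),onz(*d2(448,508),0))
im=cv2.imread('pics/s0.png');
for f,c,box in(('s0.png',S,(235,200,295,235)),('d0.png',D,(285,315,325,350)),('s0.png',S,(340,218,360,250)),('d0.png',D,(295,198,318,230))):
    g=cv2.imread('pics/'+f).max(2);m=np.zeros_like(g);x0,y0,x1,y1=box;m[y0:y1,x0:x1]=(g[y0:y1,x0:x1]<50)
    n,l,st,ce=cv2.connectedComponentsWithStats(m);i=1+st[1:,4].argmax();print(f,st[i],ce[i],cv2.minAreaRect(np.argwhere(l==i)[:,::-1].astype(np.float32)))
# bystanders
print('petri top',onz(*s(90,40),65),onz(*d(520,255),65)); print('beaker',onz(S,425,368,0))
```

```text
grip [444.1 301.   59.5]
end -x [415.7 325.3  58.3] [417.3 323.1  60. ] [413.4 328.7  60. ]
end +x [474.4 282.   58.7] [475.8 280.7  60. ] [472.4 285.   60. ]
tab [475.  -40.2 150.8]
hop [ 563.3 -117.   156.3] [ 560.2 -121.   160. ] [ 561.4 -108.3  160. ]
lip corners [358.4 247.5  18. ] [410.5 202.7  18. ] [360.8 257.9  18. ]
backtop [493.4 314.   30. ]
strip line [384.8 -63.4  90. ] strip end [365.1 -48.5  90. ]
base front/right corners [ 467.5 -117.3    0. ] [ 576.5 -215.9    0. ] [559.6 -20.5   0. ] [ 463.3 -124.9    0. ] [ 665.6 -118.9    0. ]
s0.png [250 213  27   8 191] [262.8 216.6] ((263.0, 216.5), (7.0, 26.0), 90.0)
d0.png [292 321  29  25 311] [305.1 332.5] ((304.8460998535156, 332.23077392578125), (32.72731018066406, 10.53930377960205), 33.6900634765625)
s0.png [348 223   6  23  99] [350.6 233.6] ((350.5, 234.0), (22.0, 5.0), 90.0)
d0.png [299 203  14  18 191] [305.5 211.6] ((305.5, 211.5), (17.0, 13.0), 90.0)
petri top [446.  392.4  65. ] [445.4 411.8  65. ]
beaker [ 440.8 -308.8    0. ]
```

Emit:
{"method": "carry_out", "body": {
  "deltas": [0, 0, 0, -0.04, -0.028, 0, -1, 0, 0, 0, -0.04, -0.028, 0, -1, 0, 0, 0, -0.04, -0.028, 0, -1, 0, 0, 0, -0.04, -0.028, 0, -1, 0, 0, 0, -0.04, -0.028, 0, -1, 0, 0, 0, -0.04, -0.028, 0, -1, 0, 0, 0, -0.04, -0.028, 0, -1, 0, 0, 0, -0.04, -0.028, 0, -1, 0, 0, 0, -0.04, -0.028, 0, -1, 0, 0, 8.5, 0, 0, 0, -1, 0, 0, 8.5, 0, 0, 0, -1, 0, 0, 8.5, 0, 0, 0, -1]
}}

```text
clock: 1.6
eef_pos: [442.0, 303.8, 230.9]
tool_rot: [-3.141, -0.0, 2.458]
force: [1.0, -0.3, 0.3]
width: 85.5
gripper_force: 0.0
```

Run:
```python
from h import *
snap('wrist','w1.png');s=ctrl.read_state()
np.set_printoptions(precision=4,suppress=True)
print(s['clock'],s['qpos'],s['eef_pos'],s['tool_rot'])
c=cal('w1.png');print(-c['R'].T@c['t'],c['R'],ctrl.calibration('wrist')['mtx'])
```

```text
1.65 [-0.7768  0.4714  0.1779  1.8386 -0.1079  0.8419  0.3377] [441.8351 303.9559 230.9313] [-3.1407 -0.0002  2.4544]
[381.8204 352.1175 372.4386] [[ 0.6314  0.7754 -0.0006]
 [ 0.7398 -0.6022  0.3   ]
 [ 0.2323 -0.1899 -0.9539]] [[416.3165   0.     317.8325]
 [  0.     416.3165 242.8754]
 [  0.       0.       1.    ]]
```

View pics/w1.png

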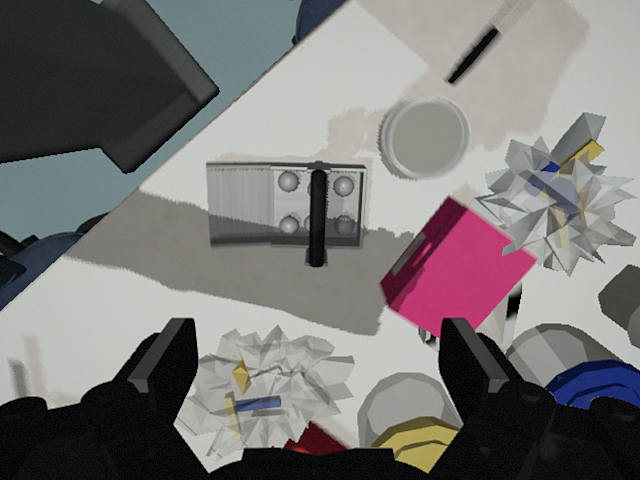

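The wrist view shows the bar from (318,168) to (317,264), the lip corners at (207,162) and (211,249), and the petri stack at (425,138). The pan is nearly aligned with the gripper.

```bash
cat > kin.py <<'E'
import numpy as np
from scipy.spatial.transform import Rotation as Ro
from scipy.optimize import least_squares
DATA=[([-1.40381111,.62926735,.0384251,1.51822997,-.02701695,.99629903,-.02001874],[149.776,631.953,230.484],[-3.1399059,0,2.90879623]),
([-.7768,.4714,.1779,1.8386,-.1079,.8419,.3377],[441.835,303.956,230.931],[-3.1407,-.0002,2.4544])]
def fk(q,p,sg):
    # d1,L1,L2,L3,a4,a6,yaw0,yaw7
    d1,L1,L2,L3,a3,a5,y0,y7=p
    R=Ro.from_euler('z',y0+sg[0]*q[0]);X=np.array([0,0,d1])
    R=R*Ro.from_euler('y',q[1]);R=R*Ro.from_euler('z',sg[1]*q[2])
    X=X+R.apply([a3,0,L1]);R=R*Ro.from_euler('y',q[3]);X=X+R.apply([-a3,0,0])
    R=R*Ro.from_euler('z',sg[2]*q[4]);X=X+R.apply([0,0,L2]);R=R*Ro.from_euler('y',q[5])
    X=X+R.apply([a5,0,0]);R=R*Ro.from_euler('z',sg[3]*q[6]+y7);return X+R.apply([0,0,L3]),R
def res(p,sg,data=DATA):
    o=[]
    for q,x,r in data:
        X,R=fk(q,p,sg);o+=list(X-x)+list(500*(R.inv()*Ro.from_euler('xyz',r)).as_rotvec())
    return np.array(o)
E
python3 - <<'E'
from kin import *;import itertools
from h import *
np.set_printoptions(precision=3,suppress=True)
out=[]
for sg in itertools.product([1,-1],repeat=4):
  for y0 in(0,1.57,3.14,-1.57):
    for y7 in(0,1.57,3.14,-1.57):
      try:
        f=least_squares(lambda p:np.r_[res(p,sg),.005*(p[[0,1,2,3]]-[340,430,430,250]),.02*p[4:6]],[340,430,430,250,0,0,y0,y7],x_scale=[100]*6+[1,1]);out.append((f.cost,sg,f.x))
      except Exception as e: pass
out.sort(key=lambda a:a[0])
for o in out[:12:1]:print(o)
c=cal('w1.png')
a,b=onz(c,318,168,72),onz(c,317,264,72);print('bar',a,b,(a+b)/2,np.linalg.norm(a-b),np.degrees(np.arctan2(*(b-a)[1::-1])))
l,m=onz(c,207,162,18),onz(c,211,249,18);print('lip',l,m,(l+m)/2,np.linalg.norm(l-m))
l,m=onz(c,364,168,30),onz(c,361,247,30);print('back',l,m,(l+m)/2,np.linalg.norm(l-m))
p=onz(c,425,138,65);print('petri',p)
E
```

```text
(np.float64(1.2347751150325008), (-1, -1, -1, -1), array([292.457, 538.176, 357.013, 297.4  , -19.385, -60.204,   6.241,
         7.812]))
(np.float64(1.2347751150325337), (-1, -1, -1, -1), array([292.457, 538.176, 357.013, 297.4  , -19.385, -60.204,  -0.042,
         1.529]))
(np.float64(1.234775115032581), (-1, -1, -1, -1), array([292.457, 538.176, 357.013, 297.4  , -19.385, -60.204,   6.241,
         7.812]))
(np.float64(1.234775115032701), (-1, -1, -1, -1), array([292.457, 538.176, 357.013, 297.4  , -19.385, -60.204,   6.241,
         1.529]))
(np.float64(1.234775115032708), (-1, -1, -1, -1), array([292.457, 538.176, 357.013, 297.4  , -19.385, -60.204,  -0.042,
         1.529]))
(np.float64(1.2347751150327733), (-1, -1, -1, -1), array([292.457, 538.176, 357.013, 297.4  , -19.385, -60.204,  -0.042,
         1.529]))
(np.float64(1.2347751150328143), (-1, -1, -1, -1), array([292.457, 538.176, 357.013, 297.4  , -19.385, -60.204,  -0.042,
         1.529]))
(np.float64(1.2347751150329012), (-1, -1, -1, -1), array([292.457, 538.176, 357.013, 297.4  , -19.385, -60.204,  -0.042,
         
[... 217 characters left out ...]
8.176, 357.013, 297.4  , -19.385, -60.204,  -0.042,
         1.529]))
(np.float64(1.2347751150337802), (-1, -1, -1, -1), array([292.457, 538.176, 357.013, 297.4  , -19.385, -60.204,  -0.042,
         1.529]))
(np.float64(1.2347751150337887), (-1, -1, -1, -1), array([292.457, 538.176, 357.013, 297.4  , -19.385, -60.204,   6.241,
         7.812]))
bar [411.471 327.901  72.   ] [467.772 281.075  72.   ] [439.621 304.488  72.   ] 73.22809439014058 -39.750483936802624
lip [353.962 254.299  18.   ] [412.108 203.638  18.   ] [383.035 228.968  18.   ] 77.11987497968349
back [439.317 353.625  30.   ] [491.671 310.556  30.   ] [465.494 332.091  30.   ] 67.79276060679217
petri [444.059 400.324  65.   ]
```

Emit:
{"method": "carry_out", "body": {
  "deltas": [0, 0, 0, 0, 0, 0.045, -1, 0, 0, 0, 0, 0, 0.045, -1, 0, 0, 0, 0, 0, 0.045, -1, 0, 0, 0, 0, 0, 0.035, -1, 0, 0, 0, 0, 0, 0.018, -1, 0, 0, 0, 0, 0, 0, 1, 0, 0, 0, 0, 0, 0, 1, 0, 0, 0, 0, 0, 0, 1, 0, 0, 0, 0, 0, 0, 1, 0, 0, 0, 0, 0, 0, 1, 0, 0, 0, 0, 0, 0, 1]
}}

```text
clock: 3.02
eef_pos: [442.3, 304.4, 44.2]
tool_rot: [3.141, 0.0, 2.464]
force: [-1.1, -0.5, 5.4]
width: 11.2
gripper_force: 59.9
```

```bash
cat > lg.py <<'E'
from h import *
s=ctrl.read_state();np.set_printoptions(precision=4,suppress=True)
print(s['clock'],repr(list(s['qpos'].round(4))),repr(list(s['eef_pos'].round(2))),repr(list(s['tool_rot'].round(4))),'F',s['force'],s['torque'],s['width'],s['gripper_force'])
open('data.txt','a').write(repr((list(map(float,s['qpos'])),list(map(float,s['eef_pos'])),list(map(float,s['tool_rot']))))+'\n')
E
python3 lg.py
```

```text
3.025 [np.float64(-0.7203), np.float64(0.7569), np.float64(0.1), np.float64(1.977), np.float64(-0.1711), np.float64(0.4146), np.float64(0.4023)] [np.float64(442.34), np.float64(304.37), np.float64(44.24)] [np.float64(3.1406), np.float64(0.0002), np.float64(2.4638)] F [-1.1418 -0.4945  5.4447] [-0.1608  0.2637 -0.0126] 11.219260064337224 59.94247019290924
```

Emit:
{"method": "carry_out", "body": {
  "deltas": [0, 0, 0, 0, 0, -0.01, 1, 0, 0, 0, 0, 0, -0.025, 1, 0, 0, 0, 0, 0, -0.04, 1, 0, 0, 0, 0, 0, -0.045, 1, 0, 0, 0, 0, 0, -0.045, 1, 0, 0, 0, 0, 0, -0.03, 1, 0, 0, 0, 0, 0, -0.015, 1, 0, 0, 0, 0, 0, 0, 1]
}}

```text
clock: 4.03
eef_pos: [442.0, 304.3, 253.6]
tool_rot: [3.141, 0.0, 2.464]
force: [-0.7, 0.6, -4.3]
width: 10.9
gripper_force: 58.8
```

```bash
python3 lg.py
python3 - <<'E'
from kin import *
for l in open('data.txt'): pass
DATA+= [eval(l) for l in open('data.txt')]
DATA.append(([-.7203,.7569,.1,1.977,-.1711,.4146,.4023],[442.34,304.37,44.24],[3.1406,.0002,2.4638]))
np.set_printoptions(precision=3,suppress=True)
sg=(-1,)*4
f=least_squares(lambda p:res(p,sg,DATA),[292,538,357,297,-20,-60,0,1.57],x_scale=[100]*6+[1,1]);print(f.cost,f.x,f.fun.reshape(-1,6))
E
```

```text
4.025 [np.float64(-0.7849), np.float64(0.444), np.float64(0.188), np.float64(1.8114), np.float64(-0.1033), np.float64(0.8947), np.float64(0.3431)] [np.float64(442.03), np.float64(304.31), np.float64(253.63)] [np.float64(3.1407), np.float64(0.0001), np.float64(2.4639)] F [-0.7003  0.5749 -4.3404] [0.0188 0.0375 0.0338] 10.933631480994272 58.82189333438873
9.776258294803434 [222.44  549.846 378.925 230.092   2.246  -5.205  -0.048   1.523] [[ 3.284 -1.211  0.496  0.001 -0.045  0.005]
 [-0.056  1.363 -0.715 -0.035 -0.036 -0.019]
 [-0.721  0.676  0.507 -0.005  0.023  0.005]
 [-0.189  1.24  -0.808 -0.002  0.021  0.005]
 [-0.705  0.675  0.519 -0.019  0.026  0.005]]
```

```bash
cat >> kin.py <<'E'
P=None;SG=(-1,)*4
LO=np.array([-3.06,-.37,-1.25,.18,-1.1,.23,-2.94]);HI=np.array([3.06,2.12,1.32,2.47,4.24,1.98,2.94])
def fit():
    global P
    d=DATA+[eval(l) for l in open('data.txt')]
    P=least_squares(lambda p:res(p,SG,d),[292,538,357,297,-20,-60,0,1.57],x_scale=[100]*6+[1,1]).x;return P
def ik(X,R,q0,m=.04,reg=.02):
    f=least_squares(lambda q:(lambda x,r:np.r_[(x-X)/100,3*(r.inv()*R).as_rotvec(),reg*(q-q0)])(*fk(q,P,SG)),np.clip(q0,LO+m+.001,HI-m-.001),bounds=(LO+m,HI-m))
    x,r=fk(f.x,P,SG);return f.x,np.linalg.norm(x-X),np.degrees(np.linalg.norm((r.inv()*R).as_rotvec()))
def tilt(phi,th):
    p=np.array([np.cos(phi),np.sin(phi),0]);u=np.array([0,0,1.]);c,s=np.cos(th),np.sin(th)
    y=-p*c+u*s;z=-u*c-p*s;return Ro.from_matrix(np.c_[np.cross(y,z),y,z]),p
def pour(phi,th,lip):
    R,p=tilt(phi,th);return lip-R.apply([0,-96,26]),R
E
python3 - <<'E'
from kin import *;import kin
kin.fit();np.set_printoptions(precision=2,suppress=True)
q0=np.array(DATA and [eval(l) for l in open('data.txt')][-1][0])
H=np.array([563,-116,172.])
for deg in range(-180,180,15):
    phi=np.radians(deg);q=q0;e=[]
    for th in(0,15,30,40,50):
        best=None
        for pert in ([0]*7,[0,0,.5,0,0,0,0],[0,0,-.5,0,0,0,0],[0,0,0,0,1.,0,-1],[0,0,0,0,2.,0,0]):
            X,R=pour(phi,np.radians(th),H-20*np.array([np.cos(phi),np.sin(phi),0]));r=ik(X,R,q+np.array(pert))
            if best is None or r[1]+r[2]<best[1]+best[2]:best=r
        e.append(best[1]+best[2]);
        if e[-1]<3:q=best[0]
    print(deg,np.array(e),q)
E
```

```text
-180 [0.01 0.01 0.01 0.04 0.01] [ 0.75  0.58 -0.81  2.    2.26  0.27 -1.97]
-165 [0.01 0.01 0.01 0.01 0.03] [ 0.95  0.75 -1.15  1.98  1.86  0.27 -1.26]
-150 [0.01 0.01 0.01 0.01 5.85] [ 0.92  0.8  -1.19  1.86  0.92  0.4  -0.14]
-135 [0.01 0.   0.01 0.   0.  ] [ 1.    0.82 -1.19  1.9   0.13  0.29  0.85]
-120 [0.01 0.   0.   0.   0.  ] [ 1.    0.86 -1.21  1.84 -0.02  0.52  1.18]
-105 [0.01 0.   0.   0.   0.  ] [ 0.98  0.89 -1.21  1.77 -0.06  0.75  1.38]
-90 [0.02 0.   0.   0.   0.  ] [ 0.95  0.92 -1.21  1.71 -0.04  0.99  1.53]
-75 [0.02 0.   0.   0.   0.  ] [ 0.88  0.9  -1.13  1.64 -0.07  1.22  1.74]
-60 [0.03 0.01 0.   0.   0.  ] [ 0.76  0.83 -0.91  1.58 -0.14  1.44  2.03]
-45 [0.03 0.01 0.01 0.   0.  ] [ 0.59  0.76 -0.63  1.54 -0.16  1.63  2.35]
-30 [0.04 0.01 0.01 0.   0.  ] [ 0.4   0.71 -0.35  1.51 -0.11  1.76  2.68]
-15 [0.05 0.01 0.01 0.   0.  ] [ 0.4   0.73 -0.41  1.49  0.08  1.83  2.82]
0 [0.05 0.01 0.01 0.   0.  ] [ 0.5   0.79 -0.69  1.5   0.33  1.9   2.85]
15 [ 0.06  0.01  0.01  0.   11.03] [ 0.68  0.84 -1.05  1.61  0.62  1.84  2.86]
30 [0.02 0.01 0.   0.   0.  ] [-0.55  1.02  1.28  1.56 -0.13  1.52 -1.89]
45 [0.01 0.   0.   0.   0.  ] [-0.59  0.99  1.27  1.61 -0.07  1.31 -1.77]
60 [0.01 0.   0.   0.   0.  ] [-0.64  0.97  1.28  1.68 -0.05  1.09 -1.62]
75 [0.01 0.   0.   0.   0.  ] [-0.67  0.95  1.28  1.74 -0.04  0.86 -1.46]
90 [0.01 0.   0.   0.   0.  ] [-0.7   0.92  1.28  1.81 -0.08  0.62 -1.26]
105 [0.01 0.   0.   0.   0.  ] [-0.71  0.89  1.28  1.88 -0.25  0.4  -0.93]
120 [0.01 0.01 0.01 0.01 0.01] [-0.29  0.53  0.46  1.93  1.25  0.47 -2.07]
135 [0.01 0.01 0.01 0.02 0.02] [ 0.43  0.52 -0.53  1.97  1.71  0.76 -2.15]
150 [0.01 0.01 0.01 0.05 0.01] [ 0.08  0.46  0.04  1.99  2.06  0.3  -2.38]
165 [0.01 0.01 0.01 0.06 0.  ] [ 0.42  0.48 -0.38  2.    2.31  0.29 -2.33]
```

Emit:
{"method": "carry_out", "body": {
  "deltas": [0, 0, -5, 0, 0, 0, 1, 0, 0, -9, 0, 0, 0, 1, 0, 0, -10, 0, 0, 0, 1, 0, 0, -9, 0, 0, 0, 1, 0, 0, -5.8, 0, 0, 0, 1, 0, 0, 0, 0, 0, 0, 1]
}}

```text
clock: 4.78
eef_pos: [441.2, 303.5, 251.5]
tool_rot: [-3.14, -0.003, 3.14]
force: [0.1, 0.1, -4.9]
width: 11.0
gripper_force: 58.8
```

Emit:
{"method": "carry_out", "body": {
  "deltas": [0, 0, 0, -0.006, -0.014, 0, 1, 0, 0, 0, -0.011, -0.026, 0, 1, 0, 0, 0, -0.013, -0.033, 0, 1, 0, 0, 0, -0.013, -0.033, 0, 1, 0, 0, 0, -0.013, -0.033, 0, 1, 0, 0, 0, -0.013, -0.033, 0, 1, 0, 0, 0, -0.013, -0.033, 0, 1, 0, 0, 0, -0.013, -0.033, 0, 1, 0, 0, 0, -0.011, -0.026, 0, 1, 0, 0, 0, -0.007, -0.016, 0, 1, 0, 0, 0, 0, 0, 0, 1]
}}

```text
clock: 6.15
eef_pos: [554.9, 22.4, 253.0]
tool_rot: [-3.141, -0.001, 3.138]
force: [-0.2, 0.9, -4.2]
width: 11.2
gripper_force: 58.8
```

```bash
python3 lg.py
python3 - <<'E'
from h import *
snap('scene','s2.png');snap('side','d2.png');snap('wrist','w2.png')
s=cv2.imread('pics/s2.png');d=cv2.imread('pics/d2.png');w=cv2.imread('pics/w2.png')
def cr(im,u,v,w,h): return cv2.resize(im[v:v+h,u:u+w],(400,300),interpolation=cv2.INTER_CUBIC)
cv2.imwrite('pics/m2.png',np.vstack([np.hstack([cr(s,305,145,240,180),cr(d,200,150,160,120)]),np.hstack([cr(w,0,0,640,480),cr(d,0,0,640,480)])]))
E
```

```text
6.15 [np.float64(-0.1235), np.float64(0.4673), np.float64(0.0477), np.float64(1.7592), np.float64(-0.0263), np.float64(0.9162), np.float64(1.5018)] [np.float64(554.92), np.float64(22.41), np.float64(252.99)] [np.float64(-3.1409), np.float64(-0.0005), np.float64(3.1376)] F [-0.1875  0.8843 -4.1675] [ 0.1061 -0.0117  0.0188] 11.16852440280014 58.845346570014954
```

View pics/m2.png

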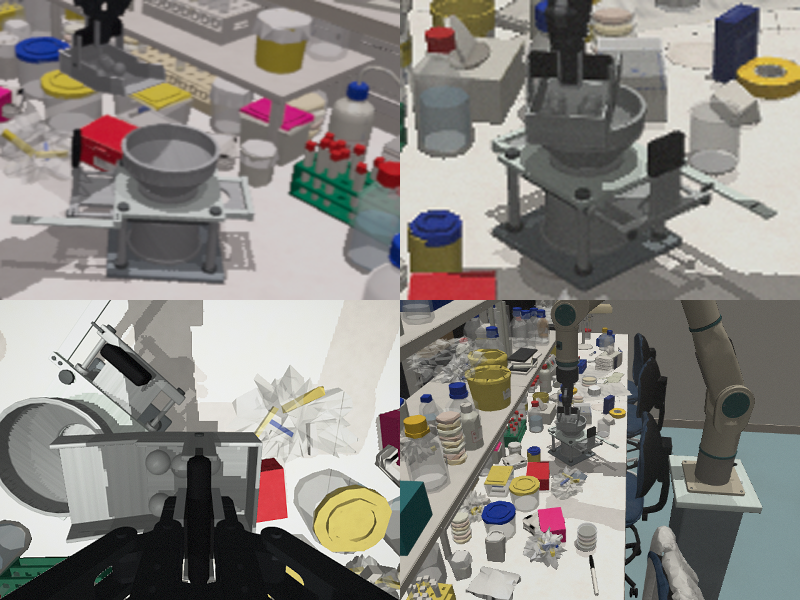

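The wrist view shows the pan with its balls and the lip at crop x≈62. The hopper is at the left and the tab at about (127,365). I'll enlarge this part to measure the rim accurately.

Run:
```python
import cv2
w=cv2.imread('pics/w2.png');cv2.imwrite('pics/w2c.png',cv2.resize(w[0:240,0:320],(800,600),interpolation=cv2.INTER_CUBIC)[:600])
```

```text
(no output)
```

View pics/w2c.png

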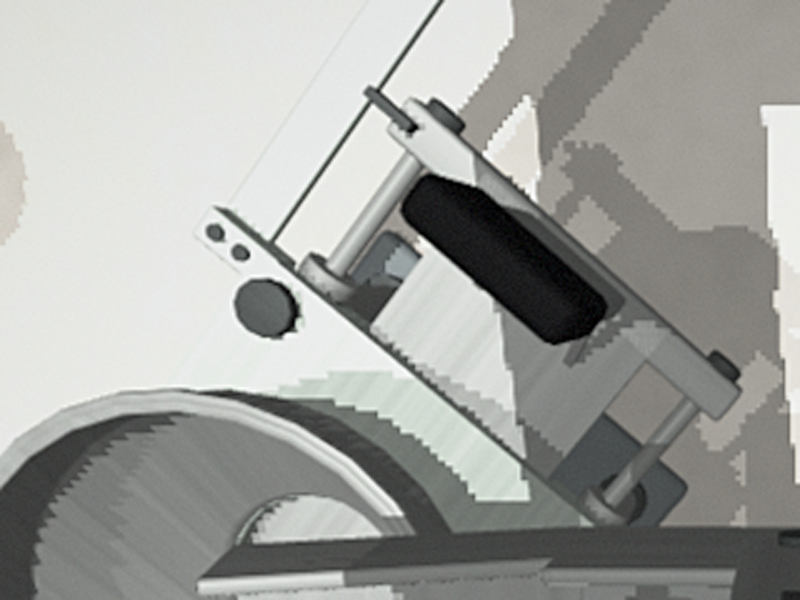

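The crop shows the rim's outer edge running from (0,455) over (150,390) to (412,533). The pointer tip is at (370,92), and the deck's front edge runs from (218,208) to (590,522).

Run:
```python
from h import *
from scipy.optimize import least_squares
np.set_printoptions(precision=1,suppress=True)
c=cal('w2.png');w=lambda u,v,z:onz(c,u/2.5-.3,v/2.5-.3,z)
p=np.array([w(u,v,160) for u,v in((0,455),(50,412),(100,396),(150,390),(200,392),(310,432),(365,478),(412,533))])
f=least_squares(lambda a:np.hypot(*(p[:,:2]-a[:2]).T)-61,[563,-116]);print('hop r61',f.x,f.fun)
f=least_squares(lambda a:np.hypot(*(p[:,:2]-a[:2]).T)-a[2],[563,-116,61]);print('free',f.x,f.fun)
a,b=w(218,208,98),w(590,522,98);print('deck front',a,b,np.degrees(np.arctan2(*(b-a)[1::-1])),np.linalg.norm(a-b))
print('pointer',w(370,92,90));print('crosshead back', w(740,390,90))
a,b=w(405,200,170),w(560,340,170);print('tab back edge',a,b); a,b=w(440,178,170),w(608,305,170);print('front',a,b)
a,b=w(270,240,90),w(440,0,90);print('strip',a,b,np.degrees(np.arctan2(*(b-a)[1::-1])))
```

```text
hop r61 [ 561.1 -116.6] [-1.   0.3  0.1  0.1  0.5  0.5 -0.5 -0.5]
free [ 558.  -116.    58.3] [-0.3  0.5 -0.1 -0.2  0.   0.2 -0.4  0.2]
deck front [ 458.3 -128.5   98. ] [543.8 -34.5  98. ] 47.72733589534019 127.07744891449906
pointer [429.1 -87.6  90. ]
crosshead back [506.8   9.4  90. ]
tab back edge [461.4 -53.4 170. ] [488.7 -24.  170. ]
front [457.3 -45.9 170. ] [481.7 -13.6 170. ]
strip [ 466.1 -119.7   90. ] [407.4 -66.8  90. ] 137.962497160761
```

Emit:
{"method": "carry_out", "body": {
  "deltas": [0, 0, 0, -0.0026, -0.006, 0.015, 1, 0, 0, 0, -0.002, -0.005, 0.015, 1, 0, 0, 0, -0.002, -0.0044, 0.015, 1, 0, 0, 0, 0, 0, 0, 1, -4, 0, 0, 0, -0.0018, -0.0047, 1, -4, 0, 0, 0, -0.0018, -0.0047, 1, -4, 0, 0, 0, -0.0018, -0.0047, 1, 0, 0, 0, 0, 0, 0, 1]
}}

```text
clock: 7.3
eef_pos: [561.9, -0.2, 222.1]
tool_rot: [2.934, 0.001, 3.137]
force: [-0.7, 0.0, -5.2]
width: 10.7
gripper_force: 59.1
```

```bash
cat >> lg.py <<'E'
from scipy.spatial.transform import Rotation as Ro
R=Ro.from_euler('xyz',s['tool_rot']);print('lip',s['eef_pos']+R.apply([0,-96,26]),'toolz',R.as_matrix()[:,2],'tooly',R.as_matrix()[:,1])
E
python3 lg.py
```

```text
7.3 [np.float64(0.1366), np.float64(0.5271), np.float64(-0.0873), np.float64(1.7739), np.float64(-0.2158), np.float64(0.865), np.float64(1.769)] [np.float64(561.88), np.float64(-0.25), np.float64(222.1)] [np.float64(2.9337), np.float64(0.0007), np.float64(3.1368)] F [-0.7281  0.0342 -5.1875] [-0.422  0.002 -0.049] 10.727204275021641 59.0909206867218
lip [561.4834 -88.8141 176.852 ] toolz [ 0.0017  0.2064 -0.9785] tooly [0.0046 0.9785 0.2064]
```

Emit:
{"method": "carry_out", "body": {
  "deltas": [-3, 0, 0, 0, -0.0014, -0.0045, 1, -3, 0, 0, 0, -0.0014, -0.0045, 1, -3, 0, 0, 0, -0.0014, -0.0045, 1, -3, 0, 0, 0, -0.0014, -0.005, 1, -3, 0, 0, 0, -0.0014, -0.005, 1, -3, 0, 0, 0, -0.0014, -0.005, 1, -3, 0, 0, 0, -0.0014, -0.005, 1, -3, 0, 0, 0, -0.0014, -0.005, 1, -3.5, 0, 0, 0, -0.0016, -0.0059, 1, -3.5, 0, 0, 0, -0.0016, -0.0059, 1, -3.5, 0, 0, 0, -0.0016, -0.0059, 1, 0, 0, 0, 0, 0, 0, 1]
}}

```text
clock: 8.8
eef_pos: [561.7, -39.1, 262.1]
tool_rot: [2.333, -0.001, 3.139]
force: [-0.1, 0.2, -3.1]
width: 10.9
gripper_force: 59.6
```

```bash
python3 lg.py
```

```text
8.8 [np.float64(0.6268), np.float64(0.7069), np.float64(-0.3198), np.float64(1.6359), np.float64(-0.5857), np.float64(1.207), np.float64(2.2375)] [np.float64(561.67), np.float64(-39.05), np.float64(262.14)] [np.float64(2.3333), np.float64(-0.0014), np.float64(3.1393)] F [-0.086   0.1559 -3.1328] [-1.2959  0.015  -0.0216] 10.877876390848868 59.59398329257965
lip [561.4394 -86.5585 174.7622] toolz [ 0.0007  0.7231 -0.6907] tooly [0.0026 0.6907 0.7231]
```

Emit:
{"method": "carry_out", "body": {
  "deltas": [-4, 0, 0, 0, -0.0018, -0.0067, 1, -4, 0, 0, 0, -0.0018, -0.0067, 1, 0, 0, 0, 0, 0, 0, 1, 0, 0, 0, 0, 0, 0, 1, 0, 0, 0, 0, 0, 0, 1]
}}

```text
clock: 9.43
eef_pos: [561.6, -48.7, 270.4]
tool_rot: [2.192, 0.001, -3.14]
force: [-0.1, -0.1, -3.2]
width: 10.8
gripper_force: 59.6
```

```bash
python3 lg.py
python3 - <<'E'
from h import *
snap('scene','s3.png');snap('side','d3.png');snap('wrist','w3.png')
s=cv2.imread('pics/s3.png');d=cv2.imread('pics/d3.png');w=cv2.imread('pics/w3.png')
def cr(im,u,v,w,h): return cv2.resize(im[v:v+h,u:u+w],(400,300),interpolation=cv2.INTER_CUBIC)
cv2.imwrite('pics/m3.png',np.vstack([np.hstack([cr(s,345,195,120,90),cr(d,220,140,120,90)]),np.hstack([cr(w,0,0,640,480),cr(s,240,100,320,240)])]))
E
```

```text
9.425 [np.float64(0.6983), np.float64(0.7753), np.float64(-0.355), np.float64(1.5952), np.float64(-0.6357), np.float64(1.3008), np.float64(2.2946)] [np.float64(561.56), np.float64(-48.72), np.float64(270.43)] [np.float64(2.1916), np.float64(0.001), np.float64(-3.1402)] F [-0.0693 -0.1039 -3.1971] [-1.4345 -0.0099  0.0033] 10.832732712188978 59.63062942028046
lip [561.7077 -83.4144 177.2226] toolz [-0.0006  0.8134 -0.5817] tooly [-0.0017  0.5817  0.8134]
```

View pics/m3.png

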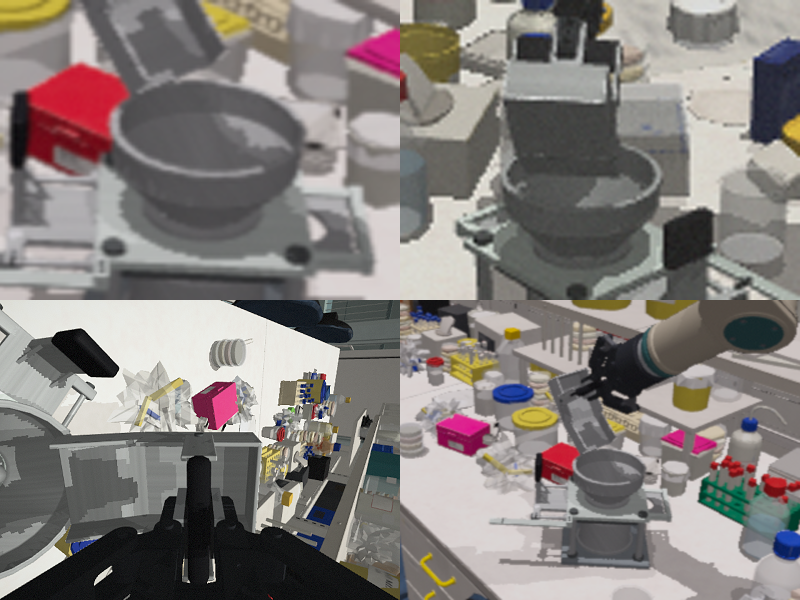

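The pan is empty, and the light patch in the throat is consistent with the balls lying on the slide plate. Next I'll tip the pan back and return it to its original spot.

Emit:
{"method": "carry_out", "body": {
  "deltas": [0, 0, 0, 0, 0.0244, -0.0175, 1, 7.8, 0, 0, 0, 0, 0, 1, 7.8, 0, 0, 0, 0, 0, 1, 7.8, 0, 0, 0, 0, 0, 1, 7.8, 0, 0, 0, 0, 0, 1, 7.8, 0, 0, 0, 0, 0, 1, 7.8, 0, 0, 0, 0, 0, 1, 7.6, 0, 0, 0, 0, 0, 1, 0, 0, 0, 0, 0, 0, 1]
}}

```text
clock: 10.7
eef_pos: [561.1, -44.7, 300.1]
tool_rot: [3.136, -0.0, -3.134]
force: [-0.5, 1.3, -3.5]
width: 10.7
gripper_force: 59.8
```

```bash
python3 lg.py
```

```text
10.7 [np.float64(0.071), np.float64(0.431), np.float64(-0.0561), np.float64(1.6722), np.float64(0.0208), np.float64(1.0396), np.float64(1.5874)] [np.float64(561.06), np.float64(-44.75), np.float64(300.14)] [np.float64(3.1361), np.float64(-0.0005), np.float64(-3.1344)] F [-0.5438  1.2518 -3.5409] [ 0.1044 -0.0153  0.0211] 10.703388268820367 59.77902173995972
lip [ 561.734  -140.6012  273.6119] toolz [-0.0005  0.0055 -1.    ] tooly [-0.0072  1.      0.0055]
```

Emit:
{"method": "carry_out", "body": {
  "deltas": [0, 0, 0, 0.0149, 0.0436, 0.0058, 1, 0, 0, 0, 0.0149, 0.0436, 0.0058, 1, 0, 0, 0, 0.0149, 0.0436, 0.0058, 1, 0, 0, 0, 0.0149, 0.0436, 0.0058, 1, 0, 0, 0, 0.0149, 0.0436, 0.0058, 1, 0, 0, 0, 0.0149, 0.0436, 0.0058, 1, 0, 0, 0, 0.0149, 0.0436, 0.0058, 1, 0, 0, 0, 0.0149, 0.0436, 0.0058, 1, 0, 0, 9.8, 0, 0, 0, 1, 0, 0, 9.8, 0, 0, 0, 1, 0, 0, 9.8, 0, 0, 0, 1, 0, 0, 9.8, 0, 0, 0, 1]
}}

```text
clock: 12.2
eef_pos: [442.9, 297.3, 253.7]
tool_rot: [3.141, -0.004, 2.448]
force: [0.9, 0.1, -2.6]
width: 10.8
gripper_force: 59.8
```

Emit:
{"method": "carry_out", "body": {
  "deltas": [0, 0, 0, 0, 0, 0, 1]
}}

```text
clock: 12.32
eef_pos: [442.9, 297.6, 253.7]
tool_rot: [3.141, -0.003, 2.456]
force: [0.8, 0.2, -3.1]
width: 11.3
gripper_force: 59.8
```

```bash
python3 lg.py
```

```text
12.325 [np.float64(-0.6806), np.float64(0.435), np.float64(0.0551), np.float64(1.8155), np.float64(-0.0333), np.float64(0.8921), np.float64(0.275)] [np.float64(442.93), np.float64(297.56), np.float64(253.74)] [np.float64(3.141), np.float64(-0.0027), np.float64(2.4556)] F [ 0.766   0.1506 -3.0841] [ 0.02   -0.1302  0.0139] 11.331419629760621 59.84462320804596
lip [382.0766 223.3327 227.6886] toolz [-0.0017  0.0021 -1.    ] tooly [0.6335 0.7738 0.0006]
```

Emit:
{"method": "carry_out", "body": {
  "deltas": [0, 0, 0, 0, 0, 0.03, 1, 0, 0, 0, 0, 0, 0.045, 1, 0, 0, 0, 0, 0, 0.045, 1, 0, 0, 0, 0, 0, 0.04, 1, 0, 0, 0, 0, 0, 0.025, 1, 0, 0, 0, 0, 0, 0.014, 1, 0, 0, 0, 0, 0, 0.006, 1, 0, 0, 0, 0, 0, 0.003, 1, 0, 0, 0, 0, 0, 0, 1]
}}

```text
clock: 13.45
eef_pos: [442.9, 299.5, 46.6]
tool_rot: [3.139, -0.001, 2.457]
force: [-1.0, 0.9, -2.5]
width: 10.7
gripper_force: 59.8
```

```bash
python3 lg.py
```

```text
13.45 [np.float64(-0.6634), np.float64(0.7474), np.float64(0.0264), np.float64(1.9824), np.float64(-0.0489), np.float64(0.4102), np.float64(0.287)] [np.float64(442.87), np.float64(299.47), np.float64(46.57)] [np.float64(3.1391), np.float64(-0.0009), np.float64(2.457)] F [-1.0392  0.8727 -2.5346] [ 0.0119 -0.0049  0.0137] 10.748292625718017 59.840190410614014
lip [382.1868 225.1702  20.3341] toolz [ 0.0008  0.0025 -1.    ] tooly [0.6324 0.7747 0.0025]
```

Down by 2.5 mm more, release, then lift.

Emit:
{"method": "carry_out", "body": {
  "deltas": [0, 0, 0, 0, 0, 0.0015, 1, 0, 0, 0, 0, 0, 0.001, 1, 0, 0, 0, 0, 0, 0, 1, 0, 0, 0, 0, 0, 0, -1, 0, 0, 0, 0, 0, 0, -1, 0, 0, 0, 0, 0, 0, -1, 0, 0, 0, 0, 0, 0, -1, 0, 0, 0, 0, 0, -0.02, -1, 0, 0, 0, 0, 0, -0.04, -1, 0, 0, 0, 0, 0, -0.05, -1, 0, 0, 0, 0, 0, -0.05, -1, 0, 0, 0, 0, 0, -0.05, -1]
}}

```text
clock: 14.95
eef_pos: [442.2, 298.6, 255.1]
tool_rot: [3.14, -0.001, 2.457]
force: [0.6, -0.1, 0.5]
width: 85.3
gripper_force: 0.0
```

```bash
python3 lg.py
python3 - <<'E'
from h import *
snap('side','d4.png');snap('wrist','w4.png');snap('scene','s4.png')
s=cv2.imread('pics/s4.png');d=cv2.imread('pics/d4.png');w=cv2.imread('pics/w4.png')
def cr(im,u,v,w,h): return cv2.resize(im[v:v+h,u:u+w],(400,300),interpolation=cv2.INTER_CUBIC)
cv2.imwrite('pics/m4.png',np.vstack([np.hstack([cr(s,305,195,160,120),cr(d,220,150,160,120)]),np.hstack([cr(w,0,0,640,480),cr(d,260,300,120,90)])]))
E
```

```text
14.95 [np.float64(-0.6853), np.float64(0.4328), np.float64(0.057), np.float64(1.8148), np.float64(-0.0325), np.float64(0.8938), np.float64(0.2727)] [np.float64(442.22), np.float64(298.63), np.float64(255.13)] [np.float64(3.1402), np.float64(-0.0011), np.float64(2.4567)] F [ 0.5728 -0.1185  0.4994] [ 0.04   -0.0993 -0.0264] 85.27224753304657 0.0
lip [381.4896 224.3265 229.0021] toolz [-0.      0.0018 -1.    ] tooly [0.6326 0.7745 0.0014]
```

View pics/m4.png

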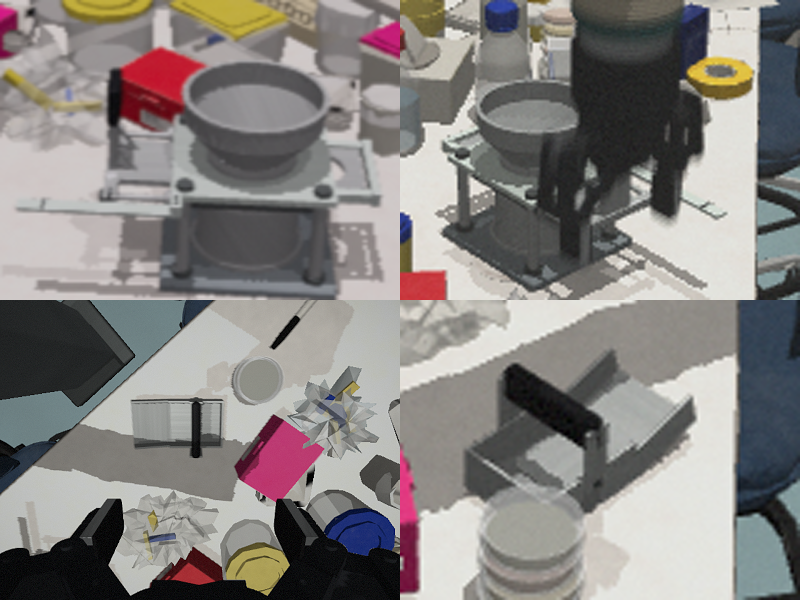

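The pan stands empty at its original spot. The slide is shut and the petri stack hasn't moved. Next is the tab.

Emit:
{"method": "carry_out", "body": {
  "deltas": [0, 0, 0, -0.0296, -0.03, 0.003, -0.2, 0, 0, 0, -0.0296, -0.03, 0.003, 0.2, 0, 0, 0, -0.0296, -0.03, 0.003, 0.2, 0, 0, 0, -0.0296, -0.03, 0.003, 0.2, 0, 0, 0, -0.0296, -0.03, 0.003, 0.2, 0, 0, 0, -0.0296, -0.03, 0.003, 0.2, 0, 0, 0, -0.0296, -0.03, 0.003, 0.2, 0, 0, 0, -0.0296, -0.03, 0.003, 0.2]
}}

```text
clock: 16.1
eef_pos: [473.1, -38.1, 227.5]
tool_rot: [-3.141, -0.003, 2.457]
force: [0.7, 0.1, -0.7]
width: 34.1
gripper_force: 0.0
```

Emit:
{"method": "carry_out", "body": {
  "deltas": [0, 0, 9.3, 0, 0, 0, 0.2, 0, 0, 9.3, 0, 0, 0, 0.2, 0, 0, 9.3, 0, 0, 0, 0.2, 0, 0, 9.3, 0, 0, 0, 0.2, 0, 0, 9.3, 0, 0, 0, 0.2, 0, 0, 9.3, 0, 0, 0, 0.2, 0, 0, 9.3, 0, 0, 0, 0.2, 0, 0, 9.3, 0, 0, 0, 0.2, 0, 0, 9.3, 0, 0, 0, 0.2, 0, 0, 9.3, 0, 0, 0, 0.2, 0, 0, 0, 0, 0, 0, 0.2]
}}

```text
clock: 17.48
eef_pos: [473.1, -36.7, 227.7]
tool_rot: [-3.139, 0.001, 0.835]
force: [0.2, -0.2, -0.3]
width: 34.5
gripper_force: 0.0
```

```bash
python3 lg.py
python3 - <<'E'
from h import *
snap('wrist','w5.png');c=cal('w5.png');print(-c['R'].T@c['t'])
for X in([473.6,-37.2,170],[429,-86,90],[561,-116,160]):print(proj(c,X))
E
```

```text
17.475 [np.float64(-0.3779), np.float64(0.435), np.float64(0.5583), np.float64(2.0033), np.float64(-0.3198), np.float64(0.7918), np.float64(-0.3687)] [np.float64(473.13), np.float64(-36.7), np.float64(227.73)] [np.float64(-3.1391), np.float64(0.0011), np.float64(0.8353)] F [ 0.1776 -0.2409 -0.3243] [ 0.0256  0.0219 -0.0615] 34.546541052156236 0.0
lip [401.8812  27.7311 201.9704] toolz [-0.0026  0.0009 -1.    ] tooly [ 0.7415 -0.671  -0.0025]
[524.16543598  19.83620721 369.12145133]
[320.13697669 267.98785948]
[319.20042897 312.72197219]
[540.69104593 261.0408447 ]
```

View pics/w5.png

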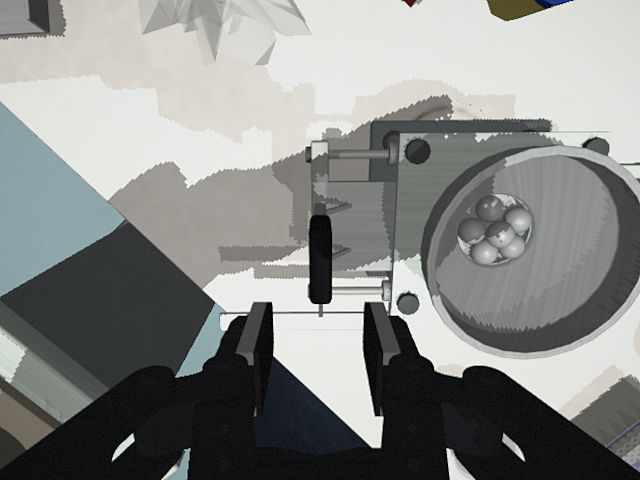

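The wrist view shows all six balls in the throat around (495,230). The tab top is centred at about (320,260), midway between the fingers and aligned with them.

Emit:
{"method": "carry_out", "body": {
  "deltas": [0, 0, 0, 0, 0, 0.03, 0.2, 0, 0, 0, 0, 0, 0.03, 0.2, 0, 0, 0, 0, 0, 0.022, 0.2, 0, 0, 0, 0, 0, 0.011, 0.2, 0, 0, 0, 0, 0, 0, 1, 0, 0, 0, 0, 0, 0, 1, 0, 0, 0, 0, 0, 0, 1, 0, 0, 0, 0, 0, 0, 1]
}}

```text
clock: 18.52
eef_pos: [474.3, -37.0, 136.0]
tool_rot: [-3.141, -0.001, 0.834]
force: [0.9, -2.7, -9.1]
width: 11.0
gripper_force: 59.1
```

```bash
python3 lg.py
```

```text
18.525 [np.float64(-0.2813), np.float64(0.575), np.float64(0.4406), np.float64(2.0951), np.float64(-0.452), np.float64(0.5623), np.float64(-0.2515)] [np.float64(474.31), np.float64(-37.05), np.float64(135.98)] [np.float64(-3.1414), np.float64(-0.0011), np.float64(0.8342)] F [ 0.8887 -2.7325 -9.1194] [-0.5605 -0.2234  0.2862] 10.997086799467569 59.09805715084076
lip [403.2096  27.4657 109.9905] toolz [ 0.0006  0.0009 -1.    ] tooly [ 0.7408 -0.6718 -0.0001]
```

Emit:
{"method": "carry_out", "body": {
  "deltas": [0, 0, 0, 0, -0.006, 0, 1, 0, 0, 0, 0, -0.01, 0, 1, 0, 0, 0, 0, -0.012, 0, 1, 0, 0, 0, 0, -0.012, 0, 1, 0, 0, 0, 0, -0.01, 0, 1, 0, 0, 0, 0, -0.004, 0, 1, 0, 0, 0, 0, 0, 0, 1, 0, 0, 0, 0, 0, 0, 1]
}}

```text
clock: 19.52
eef_pos: [435.5, -2.4, 136.0]
tool_rot: [3.138, -0.001, 0.833]
force: [4.5, -8.7, -15.1]
width: 10.8
gripper_force: 58.7
```

```bash
python3 lg.py
python3 - <<'E'
from h import *
s=ctrl.read_state();y=np.array([.7408,-.6718]);print('pulled',376.26-s['eef_pos'][:2]@y)
im,c=snap('wrist','w6.png');snap('scene','s6.png')
H=np.array([561,-116.5]);f=-y;r=np.array([-.6718,-.7408])
for d in(118,172):print(proj(c,[*(H+d*f+66*r),90]),proj(cal('s6.png'),[*(H+d*f+66*r),90]))
w=cv2.imread('pics/w6.png');sc=cv2.imread('pics/s6.png')
cv2.imwrite('pics/m6.png',np.hstack([cv2.resize(w,(400,300)),cv2.resize(sc[205:325,305:465],(400,300),interpolation=cv2.INTER_CUBIC)]))
E
```

```text
19.525 [np.float64(-0.3685), np.float64(0.5326), np.float64(0.4404), np.float64(2.1991), np.float64(-0.4689), np.float64(0.4957), np.float64(-0.3023)] [np.float64(435.5), np.float64(-2.39), np.float64(136.0)] [np.float64(3.1382), np.float64(-0.001), np.float64(0.8328)] F [  4.4683  -8.6874 -15.1338] [-1.3246 -0.6312  0.399 ] 10.822009761761322 58.68265986442566
lip [364.5642  62.1606 109.6685] toolz [ 0.0032 -0.0016 -1.    ] tooly [ 0.7398 -0.6728  0.0034]
pulled 52.034765721680515
[415.42102879 392.18397138] [346.3891074  274.85871212]
[313.95649306 392.56090483] [320.49236517 273.5584728 ]
```

View pics/m6.png

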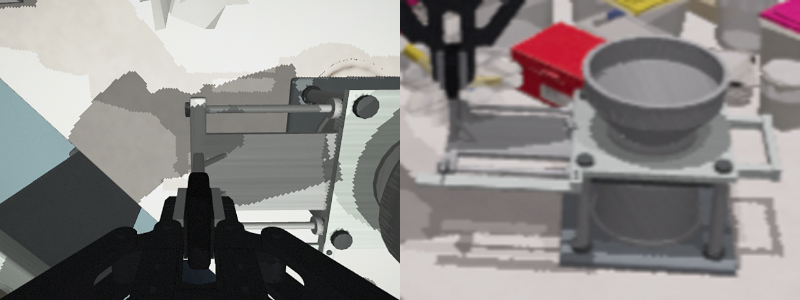

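The wrist and scene views show the slide gripped and pulled out, with the crosshead about 2 mm short of the line. Both the position and the spring force of about 9 N agree with that. I'll pull 2 mm more, jiggle the slide gently so no ball hangs up, then hold.

Emit:
{"method": "carry_out", "body": {
  "deltas": [0, 0, 0, 0, -0.002, 0, 1, 0, 0, 0, 0, 0, 0, 1, 0, 0, 0, 0, 0, 0, 1, 0, 0, 0, 0, -0.002, 0, 1, 0, 0, 0, 0, 0.004, 0, 1, 0, 0, 0, 0, -0.004, 0, 1, 0, 0, 0, 0, 0.002, 0, 1, 0, 0, 0, 0, 0, 0, 1, 0, 0, 0, 0, 0, 0, 1, 0, 0, 0, 0, 0, 0, 1]
}}

```text
clock: 20.88
eef_pos: [434.3, -1.3, 136.0]
tool_rot: [3.138, -0.001, 0.833]
force: [4.9, -8.2, -15.2]
width: 11.3
gripper_force: 59.7
```

```bash
python3 lg.py
python3 - <<'E'
from h import *
s=ctrl.read_state();y=np.array([.7408,-.6718]);print('pulled',376.26-s['eef_pos'][:2]@y,'front',(np.array([561,-116.5])-s['eef_pos'][:2])@y)
im,c=snap('wrist','w7.png');w5=cal('w5.png')
# index strip: dark tooth / line along strip inner edge, wrist image
H=np.array([561,-116.5]);f=-y;r=np.array([-.6718,-.7408])
g=cv2.cvtColor(im,cv2.COLOR_RGB2GRAY).astype(float)
for off in(58,62,65,68,72):
    L=[]
    for d in range(150,190,2):
        u,v=proj(c,[*(H+d*f+off*r),90]); L.append(int(g[int(round(v)),int(round(u))]) if 0<=u<639 and 0<=v<479 else -1)
    print(off,L)
g=cv2.cvtColor(cv2.imread('pics/s6.png') if 0 else cv2.cvtColor(snap('scene','s7.png')[0],cv2.COLOR_RGB2BGR),cv2.COLOR_BGR2GRAY);c=cal('s7.png')
for off in(58,62,65,68,72,76):
    print(off,[int(cv2.getRectSubPix(g,(1,1),tuple(map(float,proj(c,[*(H+d*f+off*r),90]))))[0,0]) for d in range(150,200,2)])
E
```

```text
20.875 [np.float64(-0.3718), np.float64(0.5312), np.float64(0.4405), np.float64(2.2025), np.float64(-0.4696), np.float64(0.4931), np.float64(-0.3044)] [np.float64(434.33), np.float64(-1.3), np.float64(136.02)] [np.float64(3.1376), np.float64(-0.0011), np.float64(0.8326)] F [  4.9358  -8.1934 -15.157 ] [-1.3885 -0.6898  0.379 ] 11.32534960297688 59.697999358177185
lip [363.4141  63.2515 109.631 ] toolz [ 0.0037 -0.0019 -1.    ] tooly [ 0.7397 -0.6729  0.004 ]
pulled 53.635448880069305 front 171.22894888006934
58 [21, 15, 20, 19, 18, 23, 9, 18, 15, 9, 15, 11, 11, 6, 6, 7, 19, 23, 13, 23]
62 [15, 13, 16, 3, 15, 24, 12, 12, 13, 12, 14, 11, 17, 10, 18, 20, 27, 22, 17, 13]
65 [18, 21, 22, 19, 20, 24, 14, 18, 12, 17, 7, 17, 14, 12, 13, 16, 27, 23, 10, 12]
68 [18, 19, 14, 20, 14, 27, 14, 15, 20, 21, 15, 7, 14, 16, 16, 7, 24, 17, 17, 14]
72 [14, 18, 15, 23, 15, 22, 21, 8, 17, 26, 17, 19, 20, 18, 16, 14, 24, 18, 20, 18]
58 [173, 170, 169, 168, 166, 158, 149, 150, 139, 113, 116, 148, 140, 129, 163, 184, 189, 189, 189, 189, 189, 190, 190, 190, 189]
62 [131, 129, 129, 132, 134, 126, 118, 118, 109, 91, 95, 118, 116, 122, 167, 188, 190, 190, 191, 191, 191, 191, 190, 189, 187]
65 [161, 157, 154, 158, 160, 146, 125, 114, 101, 83, 89, 104, 113, 139, 174, 189, 192, 192, 193, 193, 192, 190, 190, 189, 175]
68 [185, 185, 183, 186, 188, 177, 157, 145, 128, 103, 114, 134, 145, 161, 181, 192, 195, 196, 197, 197, 194, 191, 190, 186, 162]
72 [198, 199, 199, 199, 198, 197, 196, 194, 178, 140, 161, 188, 194, 196, 198, 198, 198, 198, 199, 198, 193, 188, 184, 174, 148]
76 [199, 199, 199, 199, 200, 200, 200, 196, 180, 152, 164, 192, 198, 199, 199, 199, 199, 199, 200, 198, 181, 153, 142, 136, 126]
```

In the scene image the engraved line (dark at d≈168.5) and the pointer (dark at d≈168.5) coincide. The pull measures 53.6 mm and the slide pulls back with about 9 N. Handing in.

```bash
python3 -c "
from cell import ctrl
print(ctrl.finish_job())"
```

```text
the job is handed in; nothing more can be done
None
```

I handed the job in at about 21 s, with the empty pan back in its spot and the slide held at the line (53.6 mm out, about 9 N spring pull). I saw all six balls in the hopper before the pull, but no camera could see into the jar to confirm they dropped, and the hand-in returned no verdict.

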